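Show the touch-up on the drying star

ROBOT

A 6-joint arm with a two-finger parallel gripper is mounted at the origin on the work surface. World frame = base frame: x ahead of the robot, y to its left, z up, the work surface at z = 0. Lengths are in m, angles in rad, forces in N, time in s.
With the tool pointing down it reaches from about 0.4 to 0.825 m from the base axis. Payload 7 kg.
Tool frame: the origin (TCP) lies at the very end of the fingers, on their centre line; the grasp point (between the pads) lies 19 mm behind it; z points along the fingers, y is the direction in which the jaws open and shut (so a half turn about z gives the same grasp; the last joint's range is limited). The gripper opens to 88 mm and grips with 3 to 60 N. Pads are 19 mm wide; open, the fingers measure 130 mm over their backs; the gripper's body (78 mm by 193 mm) begins 47 mm behind the grasp point.
Start: joints at [-0.963, 0.359, 0.012, 0, -1.224, -0.288], TCP at [0.212, -0.641, 0.227] pointing down, gripper open.
Joint ranges: [-3.07, 3.07], [-1.43, 2.12], [-1.02, 1.25], [-3.03, 1.67], [-3.05, -0], [-3.03, 3.03]. Speed limits (rad/s): [2.39, 2.39, 3.01, 3.14, 3.14, 3.14].

INTERFACE

Orientations are given as [roll, pitch, yaw] about the fixed x, y, z axes, in that order (R = Rz(yaw) Ry(pitch) Rx(roll)).
In Python, from station import arm gives the robot as it stands.
- The arm moves only by the shell command python3 -m inch 'ROWS' [FORCE]. ROWS is text: rows parted by semicolons, each of 7 numbers parted by spaces: the closure, from 0 (fully open) to 1 (shut), then the shift along the tool's x, y, z each as a share of 300 mm, from -1 to 1, then the turn, a rotation vector about the tool's x, y, z each as a share of 60 degrees, from -1 to 1. In form: grip tx ty tz rx ry rz; .... A call has 1 to 12 rows; each row is the pose to reach, as a shift and turn from the pose commanded when the call began, along the tool's axes at that moment; what a row does not reach only later rows make up. A row lasts 1/10 s, in which the tool goes at most 50 mm and 8.59 degrees, less where a joint would pass 70% of its speed; a pose out of reach is approached as far as the arm can. A call with a number of a shift or a turn outside -1 to 1 is refused whole. A call with a gripper value outside its range is refused whole. The fingers move at their own pace and stop on an object; FORCE is the grip in N (left out, the last holds). Time passes only in rows, so rows that repeat a pose let the fingers close. It gives the time, the measured TCP pose, the force and the opening at its end, in the units of the state.
- arm.get_state(): the state, without advancing time (a new reading comes with each control period).
- arm.grab_frame(name): name is "scene" or "side" or "wrist"; returns a dict with "img" (420x560x3 uint8, red, green, blue), "range_z" (420x560 float32, m along the optical axis (not along the pixel's ray), 0 where there is no reading), "fx", "fy", "cx", "cy" (pixels), "extrinsics" (4x4, takes a point from world to camera coordinates); the wrist camera has in their place "tool_from_camera" (4x4, takes a point from camera to tool coordinates, whose origin is the TCP and whose axes are the flange's). Camera axes: x right, y up, looking along -z (the intrinsics and any distortion apply to the point x, -y, -z); pixel columns grow to the right and rows downward; lengths in m; the calibration is good to about 2 mm. The wrist camera is an equidistant fisheye: a pixel r from the principal point sees the ray r / f radians off the axis. A picture is of the moment at which its call begins: read the wrist's pose just before it.
- arm.job_done(): hands the job in, once; it reports no verdict.
The state is a dict: "t": time; "q": joint angles; "qd": joint speeds; "joint_efforts": joint torques, N m; "eef_pos": TCP position; "ee_rot": TCP orientation; "force": force on the tool from outside, world axes, zero at the start; "moment": the same for the moment, N m; "width": finger opening in m.
Only numpy, scipy, OpenCV 4.12 (cv2) and the standard library are available. Lean on these libraries where they do the work, as an engineer would, in place of code of your own. Each camera call takes 0.05 s, during which the arm holds its last target.

TASK

Brief the finisher on the touch-up of the red star, pointing with the fingertips about 3 cm straight above the middle of each thing and holding there for about two seconds: first at the one screw hole in the star that was left open and bare, then at the green-lidded tub of wood filler that goes into it, then at the tin of red enamel that goes over it. Finish while still pointing at the red tin. The star's paint is tacky, so touch nothing at all on the way: nothing on the bench may be bumped, moved or picked up.

Things in the scene. Friction and masses are not known exactly. Their poses are not given: they have to be found in the camera images.
- screw_hole (a point): the open screw hole in the star: a dark hole 13 mm in diameter with a steel screw head at its bottom, in the middle of a bare pale wood patch 30 mm in diameter, on one arm of the star, 75 mm from its centre. This point is at the hole's mouth on the star's top face, 58 mm above the table; z is up. The star's other four arms each have only a flush painted-over plug of slightly darker red, 13 mm across, in the same place
- star: solid red five-pointed star of 18 mm board, 300 mm across (its tips lie 150 mm from the centre, its inner corners 68 mm), lying flat and loose on three low orange painter's pyramids that lift its underside 40 mm, so that its top face is 58 mm above the table. Origin on the table under its centre; z is up; x points along the arm that has the open screw hole. It may lie turned any way
- filler_lid (a point): tub of wood filler, round, white with a tan band and a bright green lid, 73 mm in diameter and 60 mm high; loose. This point is the middle of its lid's top, 60 mm above the table; z is up. The five containers (filler, wax and three tins) may stand in any of five places: three left of the star and two right of it
- red_lid (a point): closed enamel tin, round, 60 mm in diameter and 65 mm high, bare metal with a red band round it and a red dab of paint on its metal lid; loose. This point is the middle of its top, level with the rim, 65 mm above the table; z is up
- blue_lid (a point): closed enamel tin, round, 60 mm in diameter and 65 mm high, bare metal with a blue band round it and a blue dab of paint on its metal lid; loose. This point is the middle of its top, level with the rim, 65 mm above the table; z is up. A bystander
- yellow_lid (a point): closed enamel tin, round, 60 mm in diameter and 65 mm high, bare metal with a yellow band round it and a yellow dab of paint on its metal lid; loose. This point is the middle of its top, level with the rim, 65 mm above the table; z is up. A bystander. Tall equipment (under 0.26 m) stands only beyond 0.78 m ahead or 0.5 m to either side
- wax_lid (a point): flat round brass tin of paste wax with a dark brown lid, 72 mm in diameter and 45 mm high; loose, a bystander. This point is the middle of its lid's top, 45 mm above the table. The other small things on the bench are bystanders too, and low (under 40 mm)
Mind the look-alikes: they are no part of the job. Of the things that look like the part that bears filler_lid, the smaller one is meant.

How it is judged:
On the way, in this order (a step that is already met when the one before it is completed fails the run):
1. the fingers point from close above at the open screw hole of the star for 1.5 s (horizontal distance between the grasp point and screw_hole below 0.025 m and z of the grasp point in the frame of screw_hole between 0.012 and 0.085 m), for 1.5 s.
2. then at the lid of the filler tub for 1.5 s (horizontal distance between the grasp point and filler_lid below 0.025 m and z of the grasp point in the frame of filler_lid between 0.012 and 0.085 m), for 1.5 s.
3. then at the lid of the red tin for 1.5 s (horizontal distance between the grasp point and red_lid below 0.025 m and z of the grasp point in the frame of red_lid between 0.012 and 0.085 m), for 1.5 s.
At the end, for the whole second after the job is handed in: Hole, filler lid and red lid were pointed at in turn for 1.5 s each: grasp point within 25 mm sideways and at most 85 mm above (tips some 19 mm lower), touching nothing. At the end it still points at the red lid so, and all listed things lie within 6 mm of their starts, at rest (all of step 3 and distance of each of red_lid, filler_lid, blue_lid, yellow_lid, wax_lid, star from where it was at the start of the episode below 0.006 m and linear speed of star below 0.02 m/s).
It fails at once if the fingers or the arm touch something (contact force between any of the fingers, the arm and anything else above 0.3 N).
It fails at once if one of the listed things is moved, lifted or carried (distance of any of red_lid, filler_lid, blue_lid, yellow_lid, wax_lid, star from where it was at the start of the episode above 0.008 m).
It also fails if it takes over 54 s, if anything falls off the work surface, if the arm or the gripper's body presses on something with over 40 N, if the wrist force passes 120 N, or if a joint passes its speed limit or range.

## Working session

There is one attempt and no reset: what is moved stays moved. The work goes in short steps, Python scripts to look and compute and a shell command to move; the robot and the scene stay as the last step left them, time stands still between calls to the robot, and variables do not carry over. Pictures are saved under pics/ and viewed, and the job is handed in when it is done.

```bash
mkdir -p pics; cat > h.py <<'E'
import numpy as np, cv2
from station import arm
def save(n,img): cv2.imwrite('pics/'+n+'.png',cv2.cvtColor(img,cv2.COLOR_RGB2BGR))
def pt(f,u,v,z=None):
    E=np.linalg.inv(f['extrinsics']); d=np.array([(u-f['cx'])/f['fx'],-(v-f['cy'])/f['fy'],-1.])
    if z is None:
        return (E@np.r_[d*f['range_z'][int(v),int(u)],1])[:3]
    o=E[:3,3]; w=E[:3,:3]@d
    return o+w*(z-o[2])/w[2]
E
python3 - <<'E'
from h import *
import pickle
s=arm.get_state(); print(s['t'],s['eef_pos'],s['ee_rot'],s['width'])
for n in('scene','side','wrist'):
    f=arm.grab_frame(n); pickle.dump(f,open(n+'.pkl','wb')); save(n,f['img']); print(n,{k:v for k,v in f.items() if k not in('img','range_z')})
E
```

```text
0.0 [ 0.21199176 -0.64033511  0.22562681] [ 3.13995161e+00 -1.49170563e-04 -2.82194112e+00] 0.08734124512845443
scene {'fx': 411.41692500382806, 'fy': 411.41692500382806, 'cx': 276.51924374150656, 'cy': 209.91195737668218, 'extrinsics': array([[-0.43669381,  0.89952322, -0.01251005,  0.21440008],
       [-0.60373226, -0.2827293 ,  0.74536669,  0.2345055 ],
       [ 0.66693768,  0.33304974,  0.66653732, -1.24189085],
       [ 0.        ,  0.        ,  0.        ,  1.        ]])}
side {'fx': 382.28331745625945, 'fy': 382.28331745625945, 'cx': 275.79465839558287, 'cy': 201.0000338947193, 'extrinsics': array([[-0.9139558 , -0.405684  , -0.01026116,  0.436811  ],
       [ 0.19442091, -0.45992084,  0.86641406, -0.1756522 ],
       [-0.35620964,  0.78986917,  0.49922077, -0.89546353],
       [ 0.        ,  0.        ,  0.        ,  1.        ]])}
wrist {'fx': 325.19226210127806, 'fy': 325.19226210127806, 'cx': 276.8305697997308, 'cy': 212.66336766333166, 'tool_from_camera': array([[-8.57580731e-04,  9.62469882e-01,  2.71387162e-01,
         7.23575191e-02],
       [ 9.99999370e-01,  1.02182594e-03, -4.63899974e-04,
        -4.01937686e-04],
       [-7.23800194e-04,  2.71386593e-01, -9.62470152e-01,
        -1.57386240e-01],
       [ 0.00000000e+00,  0.00000000e+00,  0.00000000e+00,
         1.00000000e+00]])}
```

View pics/scene.png

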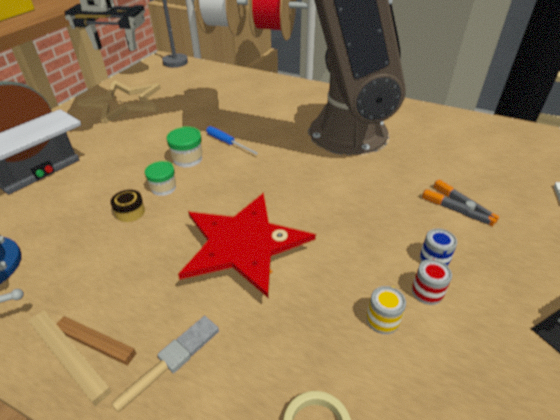

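View pics/side.png

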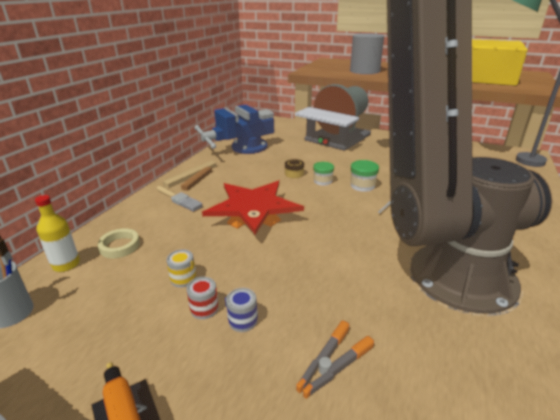

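View pics/wrist.png

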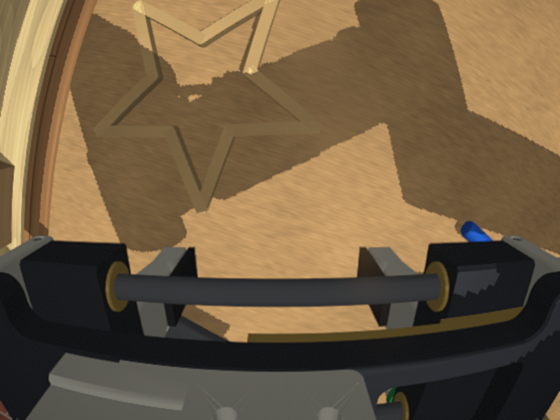

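Scene shows:
- The red star at about (245,240), with the bare patch and hole at (280,236).
- Green-lidded candidates: the small tub at (160,172) and the larger one at (184,138). The smaller is meant.
- Red-marked candidates: the red tin at (433,275) and the red spool at (267,12), which is background. Blue is at (439,243), yellow at (387,302) and wax at (127,200).

Next I'll check crops and measure.

```bash
python3 - <<'E'
from h import *
import pickle
for n in('scene','side'):
    f=pickle.load(open(n+'.pkl','rb')); i=f['img']
    if n=='scene': B={'tub':(90,110,220,230),'star':(170,180,330,310),'tins':(350,215,480,345)}
    else: B={'tub':(270,140,400,210),'star':(195,165,315,250),'tins':(150,235,270,345)}
    cs=[cv2.resize(i[b[1]:b[3],b[0]:b[2]],(390,290),interpolation=cv2.INTER_CUBIC) for b in B.values()]
    save('crop_'+n,np.vstack([np.hstack(cs[:2]),np.hstack([cs[2],0*cs[2]])]))
    hsv=cv2.cvtColor(i,cv2.COLOR_RGB2HSV)
    E=np.linalg.inv(f['extrinsics'])
    for nm,lo,hi,z in(('green',50,80,.06),('red',0,5,.065),('blue',110,130,.065),('yel',22,32,.065)):
        m=cv2.inRange(hsv,(lo,150,60),(hi,255,255))
        c,l,st,ce=cv2.connectedComponentsWithStats(m)
        for k in range(1,c):
            if st[k,4]>60:
                vv,uu=np.nonzero(l==k); d=f['range_z'][vv,uu]; ok=d>0
                P=np.array([uu-f['cx'],-(vv-f['cy']),0*uu-f['fx']])/f['fx']*d
                W=(E[:3,:3]@P).T+E[:3,3]; W=W[ok]
                if len(W)<5 or W[:,2].max()>.3: continue
                top=W[W[:,2]>np.percentile(W[:,2],90)-.006]
                x,y=top[:,:2].min(0),top[:,:2].max(0)
                print(n,nm,st[k],ce[k].round(),'top z %.3f'%np.median(top[:,2]),'mid',((x+y)/2).round(3),'ext',(y-x).round(3))
E
```

```text
scene green [167 127  33  23 587] [184. 138.] top z 0.075 mid [ 0.321 -0.356] ext [0.089 0.086]
scene green [146 162  28  20 429] [159. 171.] top z 0.058 mid [ 0.455 -0.339] ext [0.067 0.068]
scene red [ 179  194  136  102 3162] [242. 244.] top z 0.058 mid [ 0.567 -0.046] ext [0.271 0.272]
scene red [426 265  19  13  96] [435. 271.] top z 0.064 mid [0.498 0.329] ext [0.029 0.032]
scene red [416 275  31  18  90] [429. 287.] top z 0.048 mid [0.52  0.327] ext [0.02  0.055]
scene red [415 291  28  11  72] [428. 297.] top z 0.018 mid [0.52  0.332] ext [0.018 0.047]
scene blue [433 234  17  10 129] [441. 238.] top z 0.064 mid [0.409 0.325] ext [0.027 0.03 ]
scene blue [424 244  28  14 103] [436. 253.] top z 0.047 mid [0.431 0.324] ext [0.018 0.053]
scene yel [  0   0  34  21 519] [14.  8.] top z 0.182 mid [-0.103 -1.5  ] ext [0.104 0.024]
scene yel [116 205  28  17 184] [131. 215.] top z 0.024 mid [ 0.573 -0.338] ext [0.05  0.039]
scene yel [379 292  20  16 241] [388. 299.] top z 0.064 mid [0.597 0.267] ext [0.033 0.033]
scene yel [369 303  34  20 143] [383. 317.] top z 0.046 mid [0.617 0.
[... 331 characters left out ...]
14] [201. 286.] top z 0.063 mid [0.5   0.328] ext [0.029 0.028]
side red [189 296  27  10  79] [202. 302.] top z 0.047 mid [0.489 0.343] ext [0.041 0.035]
side red [192 308  24   8  65] [204. 312.] top z 0.019 mid [0.487 0.346] ext [0.038 0.028]
side yel [ 37 205  32  36 781] [ 51. 225.] top z 0.161 mid [0.893 0.343] ext [0.018 0.024]
side yel [173 254  14   7  81] [179. 257.] top z 0.063 mid [0.598 0.267] ext [0.029 0.027]
side yel [ 52 256  28  16 177] [ 67. 266.] top z 0.017 mid [0.883 0.344] ext [0.035 0.055]
side yel [168 262  26  12  94] [182. 270.] top z 0.048 mid [0.587 0.28 ] ext [0.046 0.04 ]
side yel [170 274  25  10  75] [182. 280.] top z 0.020 mid [0.589 0.279] ext [0.044 0.039]
```

View pics/crop_scene.png

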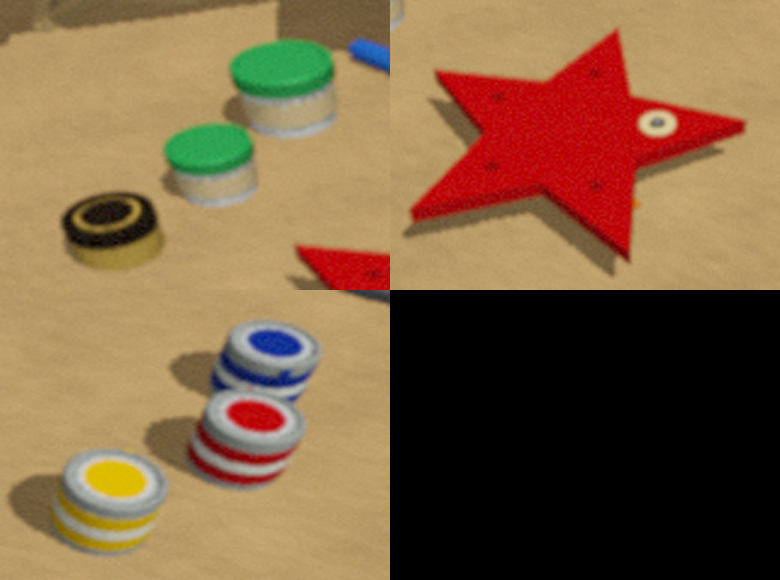

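View pics/crop_side.png

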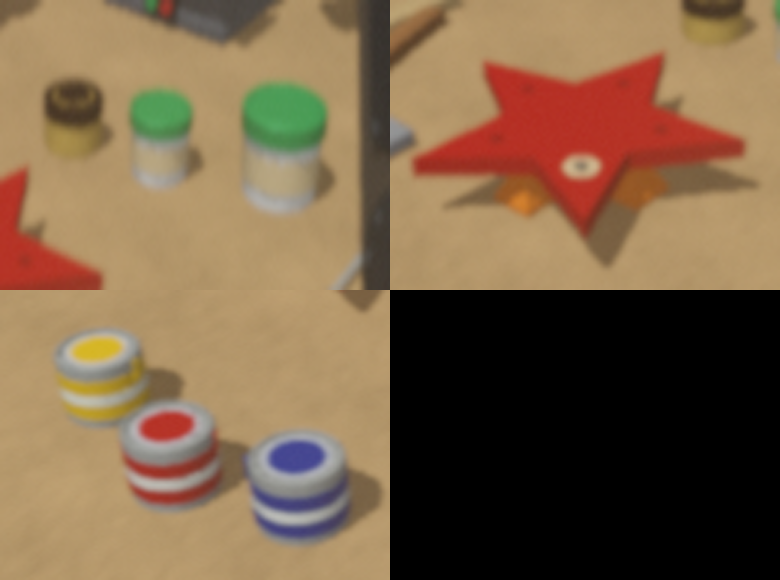

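```bash
python3 - <<'E'
from h import *
import pickle
f=pickle.load(open('scene.pkl','rb')); g=pickle.load(open('side.pkl','rb'))
print(pt(f,280,236,.058),pt(g,254,214,.058), pt(f,433,272,.065),pt(g,201,286.5,.065),pt(f,159.5,171,.06),pt(g,323,167,.06))
E
```

```text
[0.53409027 0.02961809 0.058     ] [0.52949919 0.02758139 0.058     ] [0.50435843 0.32605215 0.065     ] [0.49761588 0.33000455 0.065     ] [ 0.46042589 -0.33188465  0.06      ] [ 0.44908256 -0.32735784  0.06      ]
```

```bash
cat >> h.py <<'E'
from scipy.spatial.transform import Rotation as Ro
def delta(target):
    s=arm.get_state(); R=Ro.from_euler('xyz',s['ee_rot'])
    d=R.inv().apply(np.array(target)-s['eef_pos']); print('t',s['t'],'pos',np.round(s['eef_pos'],4),'rot',np.round(s['ee_rot'],3),'delta/0.3',np.round(d/.3,3),'F',np.round(s['force'],2),'qd',np.abs(s['qd']).max().round(3))
E
python3 -c "
from h import *
delta([.37,-.30,.21]);delta([.531,.029,.2])"
```

```text
t 0.15 pos [ 0.2121 -0.6405  0.2258] rot [ 3.14  -0.    -2.822] delta/0.3 [-0.856  0.912  0.054] F [-0.94 -0.44 -0.41] qd 0.002
t 0.15 pos [ 0.2121 -0.6405  0.2258] rot [ 3.14  -0.    -2.822] delta/0.3 [-1.711  1.784  0.088] F [-0.94 -0.44 -0.41] qd 0.002
```

```bash
python3 -m inch '0.5 -0.04 0.04 0 0 0 0; 1 -0.13 0.14 0.01 0 0 0; 1 -0.23 0.25 0.02 0 0 0; 1 -0.33 0.35 0.03 0 0 0; 1 -0.43 0.46 0.04 0 0 0; 1 -0.53 0.57 0.05 0 0 0; 1 -0.63 0.67 0.05 0 0 0; 1 -0.72 0.77 0.05 0 0 0; 1 -0.79 0.85 0.05 0 0 0; 1 -0.83 0.89 0.05 0 0 0; 1 -0.855 0.91 0.05 0 0 0'; python3 -c "
from h import *
delta([.531,.029,.2])"
```

```text
t: 1.25
eef_pos: [0.3702, -0.2992, 0.2118]
ee_rot: [-3.141, 0.001, -2.82]
force: [0.1, -0.8, 0.5]
width: 0.0054
t 1.25 pos [ 0.3702 -0.2992  0.2118] rot [-3.141e+00  1.000e-03 -2.820e+00] delta/0.3 [-0.854  0.868  0.04 ] F [ 0.13 -0.79  0.5 ] qd 0.186
```

```bash
python3 -m inch '1 -0.04 0.04 0 0 0 0; 1 -0.13 0.13 0 0 0 0; 1 -0.23 0.23 0.01 0 0 0; 1 -0.33 0.33 0.02 0 0 0; 1 -0.43 0.43 0.03 0 0 0; 1 -0.53 0.54 0.04 0 0 0; 1 -0.63 0.64 0.04 0 0 0; 1 -0.72 0.73 0.04 0 0 0; 1 -0.79 0.80 0.04 0 0 0; 1 -0.83 0.84 0.04 0 0 0; 1 -0.855 0.865 0.04 0 0 0; 1 -0.855 0.865 0.04 0 0 0'; python3 - <<'E'
from h import *
delta([.531,.029,.095])
s=arm.get_state();f=arm.grab_frame('wrist');save('w2',f['img']); import pickle; pickle.dump((s,f),open('w2.pkl','wb'))
f=arm.grab_frame('scene');save('s2',f['img'])
E
```

```text
t: 2.45
eef_pos: [0.5319, 0.0263, 0.1992]
ee_rot: [-3.142, -0.001, -2.821]
force: [-0.5, 0.3, -0.2]
width: -0.0001
t 2.45 pos [0.5319 0.0263 0.1992] rot [-3.142e+00 -1.000e-03 -2.821e+00] delta/0.3 [-0.     0.01   0.347] F [-0.45  0.3  -0.21] qd 0.021
```

View pics/w2.png

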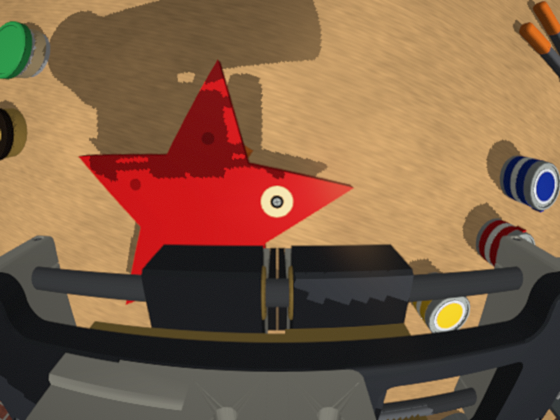

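View pics/s2.png

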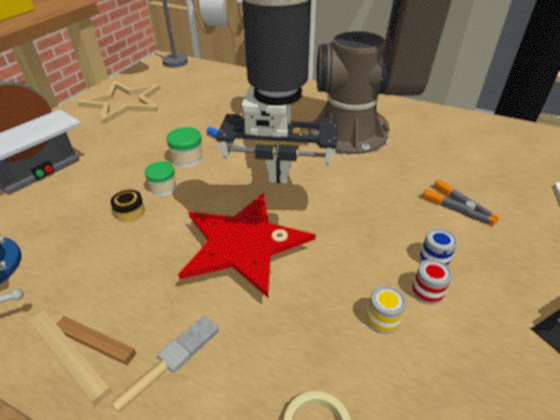

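Wrist view shows the hole at (277,202), the filler tub's lid at about (12,50), the red lid near (515,245) and blue at (545,185). I'll convert the wrist pixels to positions.

```bash
cat >> h.py <<'E'
def wpt(s,f,u,v,z):
    dx,dy=(u-f['cx'])/f['fx'],(v-f['cy'])/f['fy']; r=np.hypot(dx,dy)
    d=np.array([np.sin(r)*dx/r,-np.sin(r)*dy/r,-np.cos(r)]) 
    T=f['tool_from_camera'];R=Ro.from_euler('xyz',s['ee_rot'])
    o=R.apply(T[:3,3])+s['eef_pos'];w=R.apply(T[:3,:3]@d);return (o+w*(z-o[2])/w[2]).round(4)
E
python3 - <<'E'
from h import *
import pickle
s,f=pickle.load(open('w2.pkl','rb'))
print(wpt(s,f,277,202,.058),wpt(s,f,545,187,.065),wpt(s,f,450,315,.065),wpt(s,f,12,50,.06))
print(f['range_z'][202,290])
E
```

```text
[0.5331 0.0266 0.058 ] [0.4108 0.3226 0.065 ] [0.5969 0.2653 0.065 ] [ 0.4529 -0.3239  0.06  ]
0.30871207
```

```bash
python3 -m inch '1 0 0 0.04 0 0 0; 1 0 0 0.12 0 0 0; 1 0 0 0.2 0 0 0; 1 0 0 0.27 0 0 0; 1 0 0 0.32 0 0 0; 1 0 0 0.345 0 0 0; 1 0 0.005 0.355 0 0 0; 1 0 0.005 0.355 0 0 0; 1 0 0.005 0.355 0 0 0; 1 0 0.005 0.355 0 0 0; 1 0 0.005 0.355 0 0 0; 1 0 0.005 0.355 0 0 0'; python3 - <<'E'
from h import *
delta([.532,.028,.093])
for n in('scene','side'):
    f=arm.grab_frame(n);save('p1'+n,f['img'])
E
```

```text
t: 3.75
eef_pos: [0.5315, 0.0275, 0.0934]
ee_rot: [3.142, 0.001, -2.822]
force: [0.4, -0.6, 0.8]
width: 0.0004
t 3.75 pos [0.5315 0.0275 0.0934] rot [ 3.142e+00  1.000e-03 -2.822e+00] delta/0.3 [-0.002  0.001  0.001] F [ 0.37 -0.58  0.82] qd 0.004
```

View pics/p1side.png

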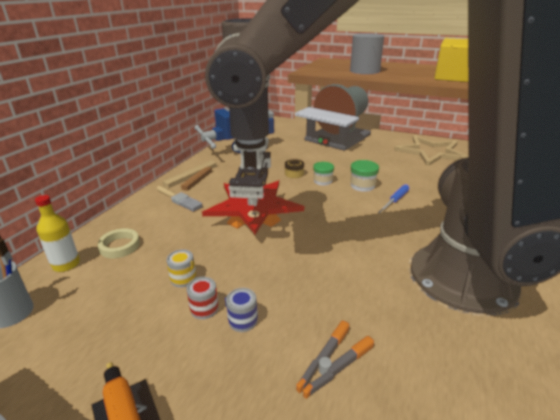

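View pics/p1scene.png

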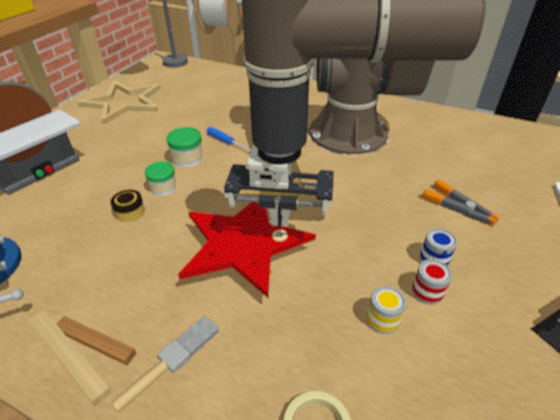

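Tips are right over the hole, clear of the star. I'll hold, then rise and travel towards the filler.

```bash
python3 -m inch '1 0 0 0 0 0 0; 1 0 0 0 0 0 0; 1 0 0 0 0 0 0; 1 0 0 0 0 0 0; 1 0 0 0 0 0 0; 1 0 0 0 0 0 0; 1 0 0 0 0 0 0; 1 0 0 0 0 0 0; 1 0 0 0 0 0 0; 1 0 0 0 0 0 0; 1 0 0 0 0 0 0; 1 0 0 0 0 0 0' && python3 -m inch '1 0 0 0 0 0 0; 1 0 0 0 0 0 0; 1 0 0 0 0 0 0; 1 0 0 0 0 0 0; 1 0 0 0 0 0 0; 1 0 0 -0.04 0 0 0; 1 0 0 -0.12 0 0 0; 1 0 0 -0.2 0 0 0; 1 0 0 -0.27 0 0 0; 1 0 0 -0.31 0 0 0; 1 0 0 -0.32 0 0 0; 1 0 0 -0.32 0 0 0'; python3 -c "
from h import *
delta([.48,-.23,.19]);delta([.454,-.337,.19])"
```

```text
t: 5.05
eef_pos: [0.5313, 0.0274, 0.0931]
ee_rot: [3.142, 0.0, -2.822]
force: [-0.1, 0.2, -0.1]
width: 0.0005
t: 6.25
eef_pos: [0.5312, 0.0275, 0.1892]
ee_rot: [3.141, 0.0, -2.822]
force: [-0.4, -0.7, -0.8]
width: 0.0004
t 6.25 pos [0.5312 0.0275 0.1892] rot [ 3.141  0.    -2.822] delta/0.3 [ 0.432 -0.761 -0.003] F [-0.35 -0.71 -0.84] qd 0.021
t 6.25 pos [0.5312 0.0275 0.1892] rot [ 3.141  0.    -2.822] delta/0.3 [ 0.626 -1.072 -0.003] F [-0.35 -0.71 -0.84] qd 0.021
```

```bash
python3 -m inch '1 0.02 -0.04 0 0 0 0; 1 0.07 -0.13 0 0 0 0; 1 0.13 -0.23 0 0 0 0; 1 0.18 -0.33 0 0 0 0; 1 0.24 -0.43 0 0 0 0; 1 0.3 -0.53 0 0 0 0; 1 0.35 -0.62 0 0 0 0; 1 0.39 -0.69 0 0 0 0; 1 0.42 -0.74 0 0 0 0; 1 0.43 -0.76 0 0 0 0; 1 0.43 -0.76 0 0 0 0'; python3 - <<'E'
from h import *
delta([.454,-.337,.19])
s=arm.get_state();f=arm.grab_frame('wrist');save('w3',f['img']); import pickle; pickle.dump((s,f),open('w3.pkl','wb'))
E
```

```text
t: 7.35
eef_pos: [0.4796, -0.2304, 0.1881]
ee_rot: [3.141, -0.002, -2.824]
force: [0.5, 0.5, -1.0]
width: 0.0003
t 7.35 pos [ 0.4796 -0.2304  0.1881] rot [ 3.141e+00 -2.000e-03 -2.824e+00] delta/0.3 [ 0.192 -0.311 -0.006] F [ 0.51  0.52 -0.95] qd 0.029
```

View pics/w3.png

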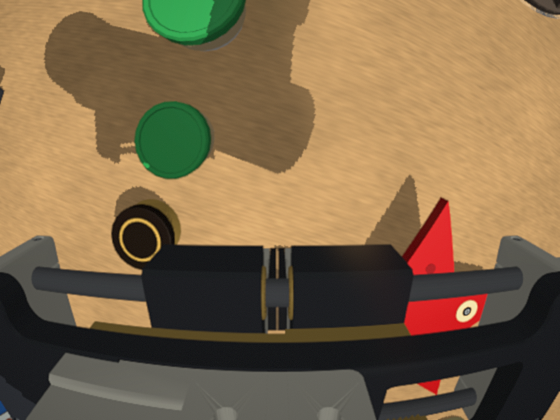

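The smaller green lid is centred at (172,140), the larger tub is at about (194,5) and the wax at (141,240).

```bash
python3 - <<'E'
from h import *
import pickle
s,f=pickle.load(open('w3.pkl','rb'))
for u,v in((172,140),(135,140),(210,140)): print(wpt(s,f,u,v,.06))
p=wpt(s,f,172,140,.06); p[2]=.19; delta(p); p[2]=.095; delta(p)
E
```

```text
[ 0.452  -0.3392  0.06  ]
[ 0.4616 -0.3751  0.06  ]
[ 0.4422 -0.305   0.06  ]
t 7.4 pos [ 0.4799 -0.2298  0.1883] rot [ 3.141e+00 -1.000e-03 -2.823e+00] delta/0.3 [ 0.203 -0.317 -0.006] F [0.23 0.23 0.49] qd 0.022
t 7.4 pos [ 0.4799 -0.2298  0.1883] rot [ 3.141e+00 -1.000e-03 -2.823e+00] delta/0.3 [ 0.202 -0.317  0.311] F [0.23 0.23 0.49] qd 0.022
```

```bash
python3 -m inch '1 0.03 -0.04 0 0 0 0; 1 0.08 -0.12 0 0 0 0; 1 0.13 -0.2 0 0 0 0; 1 0.17 -0.27 0 0 0 0; 1 0.19 -0.305 0 0 0 0; 1 0.2 -0.315 0.04 0 0 0; 1 0.2 -0.315 0.11 0 0 0; 1 0.2 -0.315 0.18 0 0 0; 1 0.2 -0.315 0.25 0 0 0; 1 0.2 -0.315 0.29 0 0 0; 1 0.2 -0.315 0.305 0 0 0; 1 0.2 -0.315 0.31 0 0 0'; python3 - <<'E'
from h import *
delta([.453,-.338,.095])
for n in('scene','side'):
    f=arm.grab_frame(n);save('p2'+n,f['img'])
E
```

```text
t: 8.6
eef_pos: [0.4534, -0.3378, 0.0957]
ee_rot: [3.141, -0.001, -2.821]
force: [-0.5, 0.1, 0.1]
width: 0.0006
t 8.6 pos [ 0.4534 -0.3378  0.0957] rot [ 3.141e+00 -1.000e-03 -2.821e+00] delta/0.3 [ 0.001 -0.     0.002] F [-0.45  0.07  0.1 ] qd 0.022
```

View pics/p2side.png

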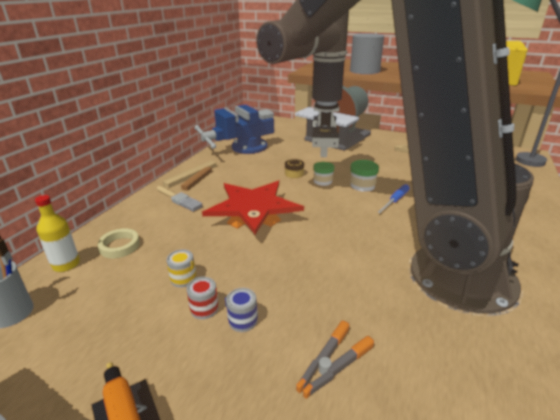

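View pics/p2scene.png

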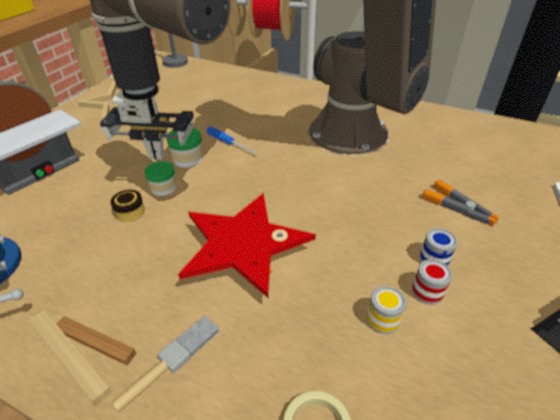

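Tips are above the middle of the small green lid, with clearance. I'll hold, then rise.

```bash
python3 -m inch '1 0 0 0 0 0 0; 1 0 0 0 0 0 0; 1 0 0 0 0 0 0; 1 0 0 0 0 0 0; 1 0 0 0 0 0 0; 1 0 0 0 0 0 0; 1 0 0 0 0 0 0; 1 0 0 0 0 0 0; 1 0 0 0 0 0 0; 1 0 0 0 0 0 0; 1 0 0 0 0 0 0; 1 0 0 0 0 0 0' && python3 -m inch '1 0 0 0 0 0 0; 1 0 0 0 0 0 0; 1 0 0 0 0 0 0; 1 0 0 0 0 0 0; 1 0 0 0 0 0 0; 1 0 0 0 0 0 0; 1 0 0 0 0 0 0; 1 0 0 0 0 0 0; 1 0 0 0 0 0 0; 1 0 0 0 0 0 0' && python3 -m inch '1 0 0 -0.04 0 0 0; 1 0 0 -0.12 0 0 0; 1 0 0 -0.2 0 0 0; 1 0 0 -0.27 0 0 0; 1 0 0 -0.31 0 0 0; 1 0 0 -0.32 0 0 0; 1 0 0 -0.32 0 0 0'; python3 -c "
from h import *
delta([.475,-.05,.19]);delta([.49,.2,.19]);delta([.499,.328,.19])"
```

```text
t: 9.9
eef_pos: [0.4533, -0.3381, 0.096]
ee_rot: [3.142, -0.0, -2.822]
force: [-0.1, -0.7, -0.4]
width: 0.0007
t: 10.9
eef_pos: [0.4533, -0.3381, 0.0961]
ee_rot: [-3.142, 0.0, -2.822]
force: [-0.3, -0.2, -0.4]
width: 0.0006
t: 11.6
eef_pos: [0.4532, -0.338, 0.1922]
ee_rot: [-3.142, 0.001, -2.822]
force: [-0.2, 0.3, -1.0]
width: 0.0003
t 11.6 pos [ 0.4532 -0.338   0.1922] rot [-3.142e+00  1.000e-03 -2.822e+00] delta/0.3 [-0.371  0.889  0.007] F [-0.22  0.26 -1.02] qd 0.022
t 11.6 pos [ 0.4532 -0.338   0.1922] rot [-3.142e+00  1.000e-03 -2.822e+00] delta/0.3 [-0.68   1.664  0.007] F [-0.22  0.26 -1.02] qd 0.022
t 11.6 pos [ 0.4532 -0.338   0.1922] rot [-3.142e+00  1.000e-03 -2.822e+00] delta/0.3 [-0.843  2.06   0.008] F [-0.22  0.26 -1.02] qd 0.022
```

```bash
python3 -m inch '1 -0.02 0.04 0 0 0 0; 1 -0.06 0.14 0 0 0 0; 1 -0.11 0.26 0 0 0 0; 1 -0.16 0.38 0 0 0 0; 1 -0.21 0.5 0 0 0 0; 1 -0.26 0.62 0 0 0 0; 1 -0.3 0.72 0 0 0 0; 1 -0.34 0.81 0 0 0 0; 1 -0.36 0.87 0 0 0 0; 1 -0.37 0.89 0 0 0 0' && python3 -m inch '1 -0.02 0.04 0 0 0 0; 1 -0.06 0.14 0 0 0 0; 1 -0.11 0.26 0 0 0 0; 1 -0.16 0.38 0 0 0 0; 1 -0.2 0.5 0 0 0 0; 1 -0.25 0.62 0 0 0 0; 1 -0.29 0.71 0 0 0 0; 1 -0.31 0.76 0 0 0 0; 1 -0.32 0.78 0 0 0 0; 1 -0.32 0.78 0 0 0 0'
python3 - <<'E'
from h import *
delta([.499,.328,.19])
s=arm.get_state();f=arm.grab_frame('wrist');save('w4',f['img']); import pickle; pickle.dump((s,f),open('w4.pkl','wb'))
E
```

```text
t: 12.6
eef_pos: [0.4739, -0.0478, 0.1911]
ee_rot: [3.141, -0.002, -2.82]
force: [0.1, -0.1, 0.5]
width: 0.0003
t: 13.6
eef_pos: [0.4921, 0.2025, 0.1916]
ee_rot: [-3.141, -0.001, -2.822]
force: [-0.0, -0.1, -0.3]
width: 0.0003
t 13.6 pos [0.4921 0.2025 0.1916] rot [-3.141e+00 -1.000e-03 -2.822e+00] delta/0.3 [-0.153  0.39   0.005] F [-0.02 -0.09 -0.3 ] qd 0.021
```

View pics/w4.png

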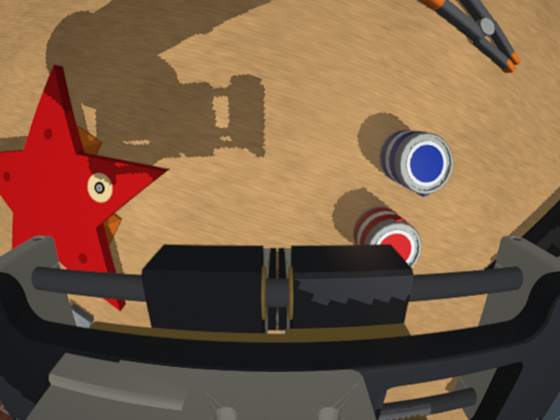

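The red dab is at about (395,244), partly hidden by the gripper, and blue is at (427,162).

```bash
python3 - <<'E'
from h import *
import pickle
s,f=pickle.load(open('w4.pkl','rb'))
print(wpt(s,f,394.5,246,.065),wpt(s,f,428,162,.065))
delta([.499,.329,.1])
E
```

```text
[0.4955 0.325  0.065 ] [0.4076 0.3244 0.065 ]
t 13.65 pos [0.4921 0.2019 0.1917] rot [-3.141e+00 -1.000e-03 -2.822e+00] delta/0.3 [-0.155  0.395  0.305] F [-0.85 -0.34 -0.22] qd 0.014
```

```bash
python3 -m inch '1 -0.02 0.04 0 0 0 0; 1 -0.06 0.14 0 0 0 0; 1 -0.1 0.25 0 0 0 0; 1 -0.14 0.34 0 0 0 0; 1 -0.15 0.38 0 0 0 0; 1 -0.155 0.39 0.04 0 0 0; 1 -0.155 0.39 0.11 0 0 0; 1 -0.155 0.39 0.18 0 0 0; 1 -0.155 0.39 0.24 0 0 0; 1 -0.155 0.39 0.28 0 0 0; 1 -0.155 0.39 0.3 0 0 0; 1 -0.155 0.39 0.305 0 0 0'; python3 - <<'E'
from h import *
delta([.499,.328,.1])
for n in('scene','side'):
    f=arm.grab_frame(n);save('p3'+n,f['img'])
E
```

```text
t: 14.85
eef_pos: [0.4996, 0.3275, 0.1]
ee_rot: [-3.141, -0.001, -2.822]
force: [-0.2, 1.2, -0.1]
width: 0.0006
t 14.85 pos [0.4996 0.3275 0.1   ] rot [-3.141e+00 -1.000e-03 -2.822e+00] delta/0.3 [ 0.001  0.002 -0.   ] F [-0.22  1.22 -0.09] qd 0.019
```

View pics/p3side.png

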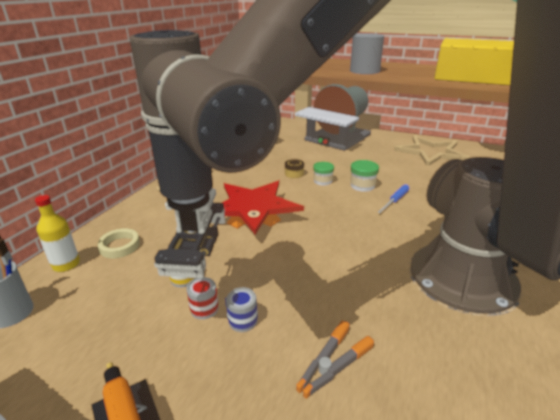

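View pics/p3scene.png

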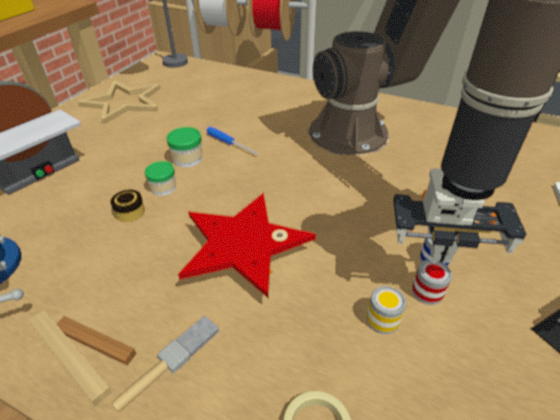

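Tips are above the red tin's dab. I'll hold, check that nothing moved, then hand in.

```bash
python3 -m inch '1 0 0 0 0 0 0; 1 0 0 0 0 0 0; 1 0 0 0 0 0 0; 1 0 0 0 0 0 0; 1 0 0 0 0 0 0; 1 0 0 0 0 0 0; 1 0 0 0 0 0 0; 1 0 0 0 0 0 0; 1 0 0 0 0 0 0; 1 0 0 0 0 0 0; 1 0 0 0 0 0 0; 1 0 0 0 0 0 0' && python3 -m inch '1 0 0 0 0 0 0; 1 0 0 0 0 0 0; 1 0 0 0 0 0 0; 1 0 0 0 0 0 0; 1 0 0 0 0 0 0; 1 0 0 0 0 0 0; 1 0 0 0 0 0 0; 1 0 0 0 0 0 0; 1 0 0 0 0 0 0; 1 0 0 0 0 0 0; 1 0 0 0 0 0 0; 1 0 0 0 0 0 0'; python3 - <<'E'
from h import *
import pickle
delta([.499,.328,.1])
a=pickle.load(open('scene.pkl','rb'))['img'];b=arm.grab_frame('scene')['img']
def c(i,l,h,box):
    m=cv2.inRange(cv2.cvtColor(i,cv2.COLOR_RGB2HSV),(l,150,60),(h,255,255));x0,y0,x1,y1=box;v,u=np.nonzero(m[y0:y1,x0:x1]);return u.mean().round(2),v.mean().round(2),len(u)
for n,l,h,bx in(('star',0,5,(170,185,330,305)),('tub',50,80,(140,155,180,190)),('yel',22,32,(360,285,410,335)),('wax',22,32,(105,185,150,225)),('red',0,5,(410,282,455,305))): print(n,c(a,l,h,bx),c(b,l,h,bx))
E
```

```text
t: 16.15
eef_pos: [0.4996, 0.3283, 0.1005]
ee_rot: [3.142, -0.0, -2.822]
force: [0.1, 0.1, 0.1]
width: 0.0003
t: 17.35
eef_pos: [0.4996, 0.3282, 0.1006]
ee_rot: [-3.142, -0.0, -2.822]
force: [-0.4, -0.2, -0.0]
width: 0.0004
t 17.35 pos [0.4996 0.3282 0.1006] rot [-3.142 -0.    -2.822] delta/0.3 [ 0.002 -0.     0.002] F [-0.41 -0.18 -0.05] qd 0.002
star (np.float64(71.65), np.float64(58.83), 3184) (np.float64(71.14), np.float64(59.16), 3117)
tub (np.float64(19.22), np.float64(16.5), 429) (np.float64(19.28), np.float64(16.55), 431)
yel (np.float64(24.99), np.float64(25.55), 504) (np.float64(24.89), np.float64(25.47), 496)
wax (np.float64(24.97), np.float64(26.46), 234) (np.float64(24.63), np.float64(26.44), 245)
red (np.float64(18.02), np.float64(10.29), 160) (np.float64(18.29), np.float64(10.38), 169)
```

```bash
python3 -c "
from station import arm
print(arm.job_done())"
```

```text
the job is handed in; nothing more can be done
None
```

I pointed at the open screw hole, then the smaller green-lidded filler tub, then the red tin, and handed the job in at about 17.4 s while still over the red tin. The hand-in gave no verdict.

| Target | Estimated position (x, y) | Tips above it | Held |
|---|---|---|---|
| Screw hole | 0.532, 0.028 | about 35 mm | about 2.5 s |
| Filler lid | 0.453, −0.338 | about 36 mm | about 2.3 s |
| Red lid | 0.499, 0.328 | about 35 mm | about 2.5 s |

- **Aim:** at each stop the measured tip position was within about 1 mm sideways of my estimate. The cameras agreed on each point to within about 5 mm for the hole and the red lid. Two early single-pixel fixes on the filler lid differed by about 11 mm, so I used the closer wrist view. That view also measured the lid as 73 mm across, which confirms it is the smaller tub.
- **Contact:** wrist force readings stayed at noise level, up to about 1.2 N. That is too coarse to confirm the 0.3 N contact limit, but I saw no contact in any picture.
- **Nothing moved:** a before-and-after picture comparison showed the filler tub, wax, yellow tin and red tin within about 0.35 pixel. The star's colour centre shifted about 0.6 pixel (1–2 mm) with slightly fewer pixels counted. I put that down to the arm's shadow and did not check it further. The blue tin was behind the gripper at the end, so I could not compare it.

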